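Clear the hand die: drive the punch through and draw out the cork strip

ROBOT

A 6-joint arm with a two-finger parallel gripper is mounted at the origin on a cart in front of the work surface, level with it; the furniture and walls round the work are solid. World frame = base frame: x ahead of the robot, y to its left, z up, the work surface at z = 0. Lengths are in m, angles in rad, forces in N, time in s.
With the tool pointing down it reaches from about 0.3 to 0.875 m from the base axis. Payload 6.4 kg.
Tool frame: the origin (TCP) lies midway between the tips of the shut fingers; the grasp point (between the pads) lies 19 mm behind it; z points along the fingers, y is the line along which they close (so a half turn about z gives the same grasp; the last joint's range is limited). The gripper opens to 88 mm and grips with 3 to 60 N. Pads are 18 mm wide; open, the fingers measure 123 mm over their backs; the gripper's body (75 mm by 187 mm) begins 45 mm behind the grasp point.
Start: joints at [-1.411, 0.181, 1.607, -0, 1.354, -0.206], TCP at [0.206, -0.537, 0.239] pointing down, gripper open.
Joint ranges: [-2.99, 2.99], [-0.89, 2.07], [0.3, 2.58], [-1.14, 4.28], [0, 2.63], [-3.12, 3.12]. Speed limits (rad/s): [2.57, 2.57, 3.01, 3.14, 3.14, 3.14].

INTERFACE

Orientations are given as a rotation vector (axis times angle).
In Python, from cell import arm gives the robot as it stands.
- The arm moves only by the tool move_arm, never from a script. Its argument "increments" is a list of rows, each a list of 2 entries, a list of its own where there are three numbers: the shift along the tool's x, y, z in units of 40 mm (1.0 is 40 mm), then the turn, a rotation vector about the tool's x, y, z in degrees. In form: [[[tx, ty, tz], [rx, ry, rz]], ...]. A call has exactly 5 rows; each row shifts and turns the commanded pose from where the row before left it, along the tool's axes as they then stand; what a row does not reach is not made up. A row lasts 1/10 s, in which the tool goes at most 50 mm and 8.59 degrees, less where a joint would pass 70% of its speed; a pose out of reach is approached as far as the arm can. A call is refused whole if a number of a shift passes 1 or a number of a turn 8.59, either way. A call with a gripper value outside its range is refused whole. "claw" is the finger opening in mm, from 0 to 88.1, set as the call begins (left out, the last holds). The fingers move at their own pace and stop on an object; "squeeze" is the grip in N (left out, the last holds). Time passes only in rows, so rows that do not move let the fingers close, or fill a call up. It gives the time, the measured TCP pose, the force, the opening and the grip force at its end, in the units of the state.
- arm.sense(): the state, without advancing time (a new reading comes with each control period).
- arm.get_image(name): name is "scene" or "top"; returns a dict with "image" (480x640x3 uint8, red, green, blue), "camera_matrix" (3x3 intrinsics, pixels), "position" and "attitude" of the camera in the world. Camera axes: x right, y up, looking along -z (the intrinsics and any distortion apply to the point x, -y, -z); pixel columns grow to the right and rows downward; lengths in m; the calibration is good to about 2 mm. A picture is of the moment at which its call begins. There is no depth.
- arm.job_done(): hands the job in; it is judged then, once.
Trained networks look in a picture, given as the dict that the camera call returned (one of the last four; its "shot" number tells which), for a name from the list of things; names that differ only in an ending like _2 or _b are one class to them, and where a whole thing is asked for, a point or a joint stands for the part that bears it (a point fixed in the world has none). Each returns a list of dicts, best first, with "confidence" (0 to 1); they miss things now and then, are a little off and sometimes report something else, mostly with a low value. They report only what shows in the picture. A call takes as long as a camera call. They do not tell look-alikes from the thing itself.
- arm.look_for(label, picture): "point" ([row, column] in pixels, amid what is visible of it).
- arm.tip_of(label, picture): "point" ([row, column] in pixels: a listed point, or the origin of a listed thing).
The state is a dict: "time_s": time; "qpos": joint angles; "qvel": joint speeds; "tau": joint torques, N m; "eef_pos": TCP position; "eef_rot": TCP orientation; "ft_force": force on the tool from outside, world axes, zero at the start; "torque": the same for the moment, N m; "finger_gap": finger opening in m; "grip_force": force on a finger pad.
Only numpy, scipy, OpenCV 4.12 (cv2) and the standard library are available. Lean on these libraries where they do the work, as an engineer would, in place of code of your own. Each camera call takes 0.05 s, during which the arm holds its last target. There are 200 camera calls.

TASK

The brass punch is stuck halfway through the cork strip in the sloping hand die, pinning the strip. Push it right through and out at the bottom with the wooden-handled drift, stand the drift back in its hole in the oak block, then press on the cork strip and draw it down the bed toward you until about 4 cm of it sticks out past the bed, take it by its edges and lay it flat in the wooden tray. Leave the tin, the pliers and the bead bracelet where they are.

Things in the scene. Friction and masses are not known exactly. Their poses are not given: they have to be found in the camera images.
- cutter: Hand die, fixed: green base 150 x 94 x 8 mm and two side walls, carrying a steel bed that slopes 24 degrees, low end toward the robot. Origin: on the table straight below the bore axis at bed level (bed there 100 mm up). z up, bed falls toward -x; yaw varies.
- bore_mouth (a point): Centre of the main bore's mouth, on top of the dark punch guide that bridges the strip. Axes tilted with the bed: z out of the bore (leans 24 degrees toward the robot), x up the slope, y across. Bore 15 mm wide, straight through guide, strip and bed; bed surface 34 mm below along -z. Guide 60 (x) x 80 x 26 mm, bore at its middle; its two smaller bores are unused.
- bed_lip (a point): Middle of the bed's low front edge, on its upper surface; tilted axes as bore_mouth; 110 mm down the slope from the bore axis. Side rails 8 mm high, 14 mm wide, 53 mm apart, run along the whole bed and keep the strip's edges out of reach until it stands out past this edge. The table in front of it is free.
- punch (a joint): Travel of the brass punch (14 mm wide, 40 mm long) down the bore, m: 0 = as found, top 12 mm below the bore's mouth; 0.036 = end stop, resting on a pad below the bed, out of the bore. Tight: 8 to 10 N moves it and it stays where left. The strip is free beyond 0.022; 0.030 counts as out.
- strip: Cork strip, rigid, 145 x 50 x 5 mm, about 40 g, two 15 mm holes toward its rear. Origin: centre of underside; x along it to the rear (up the slope at first), upper face z = 5 mm. It lies on the bed between the rails, front end 5 mm inside the bed's front edge, punch through its front hole; its front 75 mm show before the guide. It does not slide by itself.
- drift: Drift, standing upright in the oak block: steel rod 9 mm in diameter and 75 mm long, wooden handle above it, 18 mm in diameter and 55 mm long; 130 mm in all, 90 g. Origin: centre of the rod's lower end (tip); z along it toward the handle, whose middle is at z = 102 mm.
- stand_hole (a point): Mouth of the drift's hole, middle of the top of the fixed oak block (70 x 70 x 45 mm). Hole 15 mm wide, 38 mm deep, upright. Three short steel pins near the block's corners stand 7 to 10 mm above its top. The block may be left or right of the hand die, the tray on the other side.
- tray: Flat wooden tray, fixed: 200 x 125 x 14 mm outside, walls and floor 5 mm thick (inside 190 x 115 mm, 9 mm deep). Origin: centre of its underside; x along its length, z up.
- tin: Bystander: round aluminium tin with lid, 58 mm in diameter, 23 mm high. Origin: centre of its underside.
- pliers: Bystander: pliers with red handles, 145 mm long, lying flat. Origin: centre of the underside.
- bracelet: Bystander: bracelet of green and black beads, 68 mm across, 11 mm high, lying flat. Origin: centre of the underside.
There are look-alikes about, which are no part of the job. Leave any orange or purple look-alike of the part that bears stand_hole alone.

How it is judged:
By the outcome, as a careful person would: the job done as asked, in the order asked, and still so for the second after the job is handed in, with the robot touching nothing.
It also fails if it takes over 59 s, if anything falls off the work surface, if the arm or the gripper's body presses on something with over 40 N, if the wrist force passes 120 N, or if a joint passes its speed limit or range.

## Working session

There is one attempt and no reset: what is moved stays moved. The work goes in short steps, Python scripts to look and compute and a tool call to move; the robot and the scene stay as the last step left them, time stands still between calls to the robot, and variables do not carry over. Pictures are saved under pics/ and viewed, at most 14 in all, crops included, and the job is handed in when it is done.

Besides the shell and the picture viewer there is one more tool, called after "Request:" as name([rows], argument=value, ...), one row to a line, values as JSON. move_arm: Moves the arm, as the interface text tells. Its arguments: {"type":"object","properties":{"increments":{"type":"array"},"claw":{"type":"number"},"squeeze":{"type":"number"}},"required":["increments"]}

```bash
ls; mkdir -p pics
cat > h.py <<'E'
import numpy as np, cv2
from cell import arm
from scipy.spatial.transform import Rotation as R
def att(p):
    a=np.array(p["attitude"],float)
    if a.shape==(3,3): return a
    return (R.from_rotvec(a) if a.size==3 else R.from_quat(a)).as_matrix()
def ray(p,rc):
    K=np.array(p["camera_matrix"]); d=np.linalg.inv(K)@[rc[1],rc[0],1.]
    d=att(p)@[d[0],-d[1],-d[2]]; return np.array(p["position"]),d/np.linalg.norm(d)
def onz(p,rc,z):
    o,d=ray(p,rc); return o+d*(z-o[2])/d[2]
def tri(rs):
    A=np.zeros((3,3));b=np.zeros(3)
    for o,d in rs:
        M=np.eye(3)-np.outer(d,d);A+=M;b+=M@o
    x=np.linalg.solve(A,b); return x,[np.linalg.norm((np.eye(3)-np.outer(d,d))@(x-o)) for o,d in rs]
def proj(p,X):
    c=att(p).T@(np.array(X)-np.array(p["position"])); q=np.array(p["camera_matrix"])@[c[0],-c[1],-c[2]]
    return q[1]/q[2],q[0]/q[2]
def save(p,n): cv2.imwrite("pics/"+n,np.ascontiguousarray(p["image"][:,:,::-1]))
E
python3 - <<'E'
from h import *
P={n:arm.get_image(n) for n in("scene","top")}
for n,p in P.items():
    save(p,n+"0.png"); print(n,{k:v for k,v in p.items() if k!="image"})
for l in "cutter bore_mouth bed_lip punch strip drift stand_hole tray tin pliers bracelet".split():
    for n,p in P.items():
        print(l,n,[(np.round(x["point"],1).tolist(),round(x["confidence"],2)) for x in arm.tip_of(l,p)[:4]])
print(arm.sense())
E
```

```text
pics
scene {'camera_matrix': array([[435.0823158 ,   0.        , 312.0436645 ],
       [  0.        , 435.0823158 , 241.02092804],
       [  0.        ,   0.        ,   1.        ]]), 'position': array([0.26046433, 0.7937533 , 0.51155661]), 'attitude': array([ 0.30941685, -1.397791  , -2.37574694]), 'shot': 1}
top {'camera_matrix': array([[527.96568483,   0.        , 318.42186446],
       [  0.        , 527.96568483, 240.12614507],
       [  0.        ,   0.        ,   1.        ]]), 'position': array([0.3855501 , 0.0994184 , 1.28577827]), 'attitude': array([ 0.13739757, -0.13859219, -1.55960779]), 'shot': 2}
cutter scene [([267.6, 271.3], 0.63), ([254.2, 311.7], 0.37)]
cutter top []
bore_mouth scene [([214.0, 273.1], 0.78)]
bore_mouth top [([206.6, 318.5], 0.65), ([284.5, 406.3], 0.42)]
bed_lip scene [([254.5, 314.2], 0.96)]
bed_lip top [([250.1, 320.1], 0.55)]Traceback (most recent call last):
  File "<stdin>", line 7, in <module>
ValueError: it knows: bed_lip, bore_mouth, bracelet, cutter, drift, pliers, stand_hole, strip, tin, tray
```

Run:
```python
from h import *
P={n:arm.get_image(n) for n in("scene","top")}
for l in "cutter bore_mouth bed_lip strip drift stand_hole tray tin pliers bracelet".split():
    for n,p in P.items():
        print(l,n,[(np.round(x["point"],1).tolist(),round(x["confidence"],2)) for x in arm.tip_of(l,p)[:4]])
print(arm.sense())
```

```text
cutter scene [([266.0, 271.1], 0.6)]
cutter top [([214.1, 317.0], 0.8), ([184.0, 269.7], 0.49), ([218.2, 318.7], 0.37)]
bore_mouth scene [([214.3, 272.4], 0.69), ([361.8, 306.9], 0.5)]
bore_mouth top [([207.6, 318.3], 0.94)]
bed_lip scene [([253.8, 312.8], 0.76), ([213.1, 274.4], 0.17)]
bed_lip top [([246.1, 321.1], 0.63), ([283.3, 408.3], 0.35)]
strip scene [([236.7, 284.6], 0.84)]
strip top [([219.0, 316.2], 0.69)]
drift scene []
drift top [([284.6, 407.0], 0.62), ([292.4, 225.1], 0.35)]
stand_hole scene [([227.9, 428.1], 0.86), ([263.1, 411.7], 0.71), ([304.2, 237.4], 0.65), ([221.7, 380.3], 0.57)]
stand_hole top [([284.3, 412.3], 0.75), ([334.8, 414.4], 0.57), ([330.0, 352.1], 0.56)]
tray scene [([361.1, 305.5], 0.74)]
tray top [([291.6, 229.6], 0.6)]
tin scene [([288.8, 207.2], 0.71)]
tin top [([183.8, 267.7], 0.56)]
pliers scene []
pliers top [([180.2, 383.6], 0.91)]
bracelet scene [([303.8, 238.6], 0.55)]
bracelet top [([213.4, 264.6], 0.59)]
{'time_s': 1.5, 'qpos': array([-1.41125469e+00,  1.80812067e-01,  1.60701810e+00,  2.20788236e-05,
        1.35380571e+00, -2.06301523e-01]), 'qvel': array([ 7.24329458e-04,  9.32903089e-05,  5.58869164e-04, -4.63120266e-04,
       -5.91943966e-04,  1.93038329e-03]), 'tau': array([ 5.39497842e-05, -4.33826995e+01, -3.42167616e+01,  7.03103165e-02,
        3.10745649e-02, -2.97969086e-05]), 'eef_pos': array([ 0.20572121, -0.53694341,  0.23869891]), 'eef_rot': array([-3.08913909e+00, -5.71450597e-01, -3.54453285e-05]), 'ft_force': array([ 0.46821603, -0.55874833, -0.51668925]), 'torque': array([-0.00985243, -0.00237099,  0.02968471]), 'grip_force': 0.0, 'finger_gap': 0.08775634434914377}
```

View pics/scene0.png

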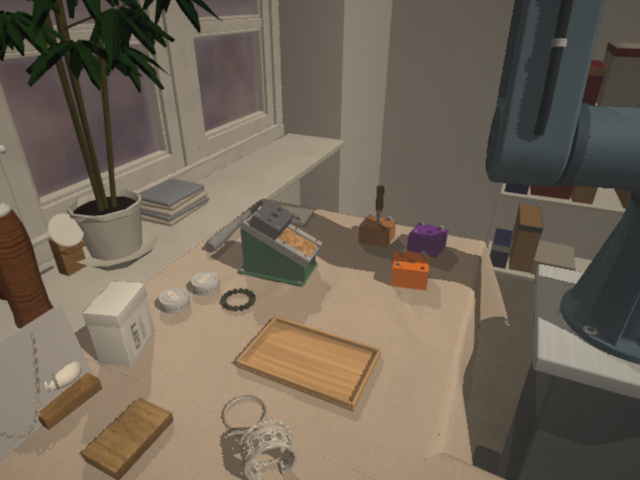

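View pics/top0.png

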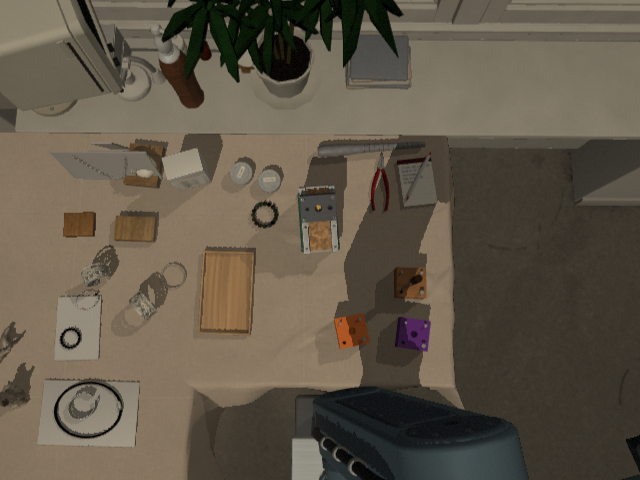

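The scene picture shows the die at about (250,275), with the bore mouth near (214,273). The oak block with the drift is at (230,378), and the orange and purple look-alikes are beside it. In the top picture the oak block is at (284,411), the die at (218,319) and the tray at (291,228).

Run:
```python
from h import *
P={n:arm.get_image(n) for n in("scene","top")}
def crop(p,r,c,h,w,s): return cv2.resize(np.ascontiguousarray(p["image"][r:r+h,c:c+w,::-1]),None,fx=s,fy=s,interpolation=cv2.INTER_CUBIC)
# 4 tiles 400x300
t=[crop(P["scene"],195,235,75,100,4),crop(P["scene"],180,345,75,100,4),crop(P["top"],180,270,75,100,4),crop(P["top"],250,360,75,100,4)]
cv2.imwrite("pics/mos.png",np.vstack([np.hstack(t[:2]),np.hstack(t[2:])]))
S,T=P["scene"],P["top"]
def avg(l,p,near,fn):
    L=[x for x in fn(l,p) if np.linalg.norm(np.array(x["point"])-near)<14]
    return np.array(L[0]["point"]) if L else None
for l,a,b in [("bore_mouth",(214,273),(207,318)),("bed_lip",(254,313),(248,320)),("stand_hole",(221,380),(284,412)),("cutter",(267,271),(214,317)),("strip",(237,285),(219,316)),("tray",(361,306),(291,229))]:
    A,B=avg(l,S,a,arm.tip_of),avg(l,T,b,arm.tip_of)
    print(l,A,B, tri([ray(S,A),ray(T,B)]) if A is not None and B is not None else "")
```

```text
bore_mouth [215.5 276.5] [206.9 317.5] (array([0.66337963, 0.10028667, 0.12921696]), [np.float64(0.0038657078352745283), np.float64(0.0038657078352747607)])
bed_lip [255.9 312. ] [249.9 319.3] (array([0.58160048, 0.09700403, 0.05105119]), [np.float64(7.796476408781239e-05), np.float64(7.796476408779617e-05)])
stand_hole [222.8 379.7] [282.7 411. ] (array([ 0.50445983, -0.1198613 ,  0.04407096]), [np.float64(0.0014829911319104033), np.float64(0.0014829911319105965)])
cutter [267.9 273.4] [215.6 316.7] (array([0.67381697, 0.10309493, 0.0016306 ]), [np.float64(0.002113377457358686), np.float64(0.0021133774573583613)])
strip [237.3 284.5] [218.9 317.2] (array([0.64614126, 0.10104536, 0.0829472 ]), [np.float64(0.0036112071570909413), np.float64(0.0036112071570909864)])
tray [363.1 306.9] [290.1 225.4] (array([ 0.48806401,  0.3247783 , -0.00360275]), [np.float64(0.0013763217887817203), np.float64(0.0013763217887817585)])
```

View pics/mos.png

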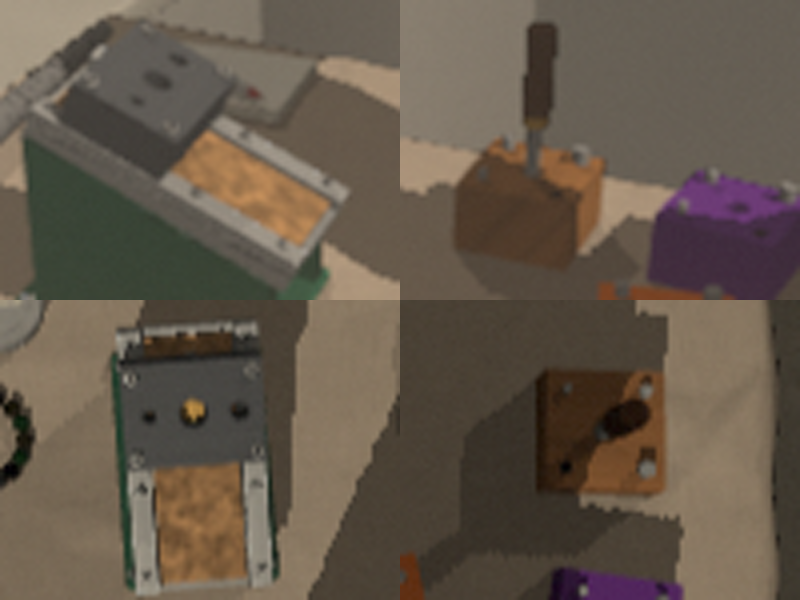

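The close-ups show the punch guide with its bore at top pixel (207.7,318.2) and scene pixel (214.8,274.2). The drift enters the oak block at top (283.2,410.8) and scene (223,379).

```bash
cat >> h.py <<'E'
a24=np.radians(24)
def dieR(yaw): return R.from_euler("z",yaw).as_matrix()@R.from_euler("y",-a24).as_matrix()
# tilted axes: x up slope = (cos,0,sin), z=(-sin,0,cos)
def toolR(yaw,tilt=True):
    M=dieR(yaw) if tilt else R.from_euler("z",yaw).as_matrix()
    return M@np.diag([1,-1,-1.])
def state():
    s=arm.sense(); return s,np.array(s["eef_pos"]),R.from_rotvec(s["eef_rot"]).as_matrix()
def rows(pos,Rt,n,p0=None,R0=None):
    if p0 is None: _,p0,R0=state()
    w=R.from_matrix(R0.T@Rt).as_rotvec()
    out=[];p=p0;M=R0
    for i in range(n):
        q=p0+(np.array(pos)-p0)*(i+1)/n; d=M.T@(q-p)/0.04
        out.append([np.round(d,2).tolist(),np.round(np.degrees(w/n),1).tolist()])
        p=p+M@np.array(out[-1][0])*0.04; M=M@R.from_rotvec(w/n).as_matrix()
    print(str(out).replace(" ",""),"| max",max(np.abs(np.array([o[0] for o in out])).max(),0),"turn/row",round(np.degrees(np.linalg.norm(w)/n),1))
E
python3 - <<'E'
from h import *
from scipy.optimize import least_squares
P={n:arm.get_image(n) for n in("scene","top")}
S,T=P["scene"],P["top"]
def mos(x,y):
    # mosaic pixel -> (row,col): tiles
    if y<300: return (195+(y-1.5)/4,235+(x-1.5)/4) 
    return (180+(y-301.5)/4,270+(x-1.5)/4)
obs=[]
def add(p,X,x,y,w): obs.append((p,np.array(X)/1000,mos(x,y),w))
for X,s,t in [((0,0,0),(157,79),(193,411)),((-30,40,0),(182,145),(128,470)),((-30,-40,0),(238,78),(266,461)),((30,40,0),(62,95),(118,365)),((30,-40,0),(118,25),(262,355)),((-105,25,-29),(286,246),(163,583)),((-105,-25,-29),(331,208),(245,580))]:
    w=2 if X==(0,0,0) else 1
    add(S,X,*s,w); add(T,X,*t,w)
def f(v):
    c=np.array([v[0],v[1],v[3] if len(v)>3 else .1311]);M=dieR(v[2])
    return np.concatenate([w*(np.array(proj(p,c+M@X))-rc) for p,X,rc,w in obs])
r=least_squares(f,[.663,.1,0,.131],loss="soft_l1")
print(r.x,np.degrees(r.x[2])); print(np.round(r.fun.reshape(-1,4),1))
for rc_s,rc_t in [((223,379),(283.2,410.75)),((186.25,380.75),(278.7,417.5))]: print(tri([ray(S,rc_s),ray(T,rc_t)]))
for c in [(248,205),(250,255),(333,250),(331,201)]: print("tray",onz(T,c,.014))
rows([.505,-.12,.21],toolR(0,False),15)
E
```

```text
[0.66511158 0.10087124 0.08235908 0.12967961] 4.718827438990892
[[ 1.  -0.3  0.6  0.1]
 [ 0.  -1.7 -0.1 -0.4]
 [ 0.1 -0.3 -0.5  0.3]
 [-2.8  2.1 -0.1  0. ]
 [-0.8  5.3 -0.2 -0.3]
 [ 1.1  2.4 -0.2 -0.4]
 [-1.  -0.5 -1.   0.3]]
(array([ 0.50457297, -0.1190237 ,  0.04370404]), [np.float64(0.00019187425006719173), np.float64(0.0001918742500669715)])
(array([ 0.50611889, -0.11723751,  0.13802204]), [np.float64(0.0004988635487246415), np.float64(0.000498863548724577)])
tray [0.59017782 0.37575216 0.014     ]
tray [0.58607993 0.25366841 0.014     ]
tray [0.38673264 0.26000716 0.014     ]
tray [0.39063021 0.37641126 0.014     ]
[[[0.71,-0.47,0.05],[0.0,-0.0,1.4]],[[0.71,-0.49,0.05],[0.0,-0.0,1.4]],[[0.69,-0.5,0.04],[0.0,-0.0,1.4]],[[0.68,-0.52,0.05],[0.0,-0.0,1.4]],[[0.66,-0.54,0.05],[0.0,-0.0,1.4]],[[0.65,-0.56,0.05],[0.0,-0.0,1.4]],[[0.64,-0.57,0.05],[0.0,-0.0,1.4]],[[0.63,-0.58,0.04],[0.0,-0.0,1.4]],[[0.6,-0.6,0.05],[0.0,-0.0,1.4]],[[0.6,-0.62,0.05],[0.0,-0.0,1.4]],[[0.58,-0.63,0.05],[0.0,-0.0,1.4]],[[0.56,-0.64,0.04],[0.0,-0.0,1.4]],[[0.55,-0.66,0.05],[0.0,-0.0,1.4]],[[0.53,-0.67,0.05],[0.0,-0.0,1.4]],[[0.52,-0.68,0.05],[0.0,-0.0,1.4]]] | max 0.71 turn/row 1.4
```

Request:
move_arm([
  [[0.71,-0.47,0.05],[0,0,1.4]],
  [[0.71,-0.49,0.05],[0,0,1.4]],
  [[0.69,-0.5,0.05],[0,0,1.4]],
  [[0.68,-0.52,0.05],[0,0,1.4]],
  [[0.66,-0.54,0.05],[0,0,1.4]],
], claw=60)

```text
time_s: 2.8
eef_pos: [0.3061, -0.397, 0.2287]
eef_rot: [3.118, 0.38, 0.0]
ft_force: [-0.1, 0.6, 0.9]
finger_gap: 0.0596
grip_force: 0.0
```

Request:
move_arm([
  [[0.65,-0.56,0.05],[0,0,1.4]],
  [[0.64,-0.57,0.05],[0,0,1.4]],
  [[0.63,-0.58,0.05],[0,0,1.4]],
  [[0.6,-0.6,0.05],[0,0,1.4]],
  [[0.6,-0.62,0.05],[0,0,1.4]],
])

```text
time_s: 3.3
eef_pos: [0.406, -0.2577, 0.2189]
eef_rot: [3.135, 0.189, 0.001]
ft_force: [0.1, 0.1, 0.9]
finger_gap: 0.0602
grip_force: 0.0
```

Request:
move_arm([
  [[0.58,-0.63,0.05],[0,0,1.4]],
  [[0.56,-0.64,0.05],[0,0,1.4]],
  [[0.55,-0.66,0.05],[0,0,1.4]],
  [[0.53,-0.67,0.05],[0,0,1.4]],
  [[0.52,-0.68,0.05],[0,0,1.4]],
])

```text
time_s: 3.8
eef_pos: [0.5059, -0.1187, 0.2088]
eef_rot: [3.141, -0.003, 0.001]
ft_force: [1.0, -0.5, -0.4]
finger_gap: 0.0601
grip_force: 0.0
```

Run:
```python
from h import *
s,p,M=state(); print(p,np.round(M,3),s["qpos"])
rows([.505,-.1185,.090],toolR(0,False),5)
```

```text
[ 0.50587564 -0.11873788  0.20881164] [[ 1.    -0.002  0.   ]
 [-0.002 -1.    -0.   ]
 [ 0.     0.    -1.   ]] [-4.59200969e-01  8.61563094e-02  1.77599942e+00 -5.76161280e-05
  1.27899995e+00  1.11328373e+00]
[[[-0.0,-0.0,0.59],[0.0,-0.0,-0.0]],[[-0.01,-0.0,0.6],[0.0,-0.0,-0.0]],[[-0.0,-0.0,0.59],[0.0,-0.0,-0.0]],[[-0.01,-0.01,0.6],[0.0,-0.0,-0.0]],[[-0.0,0.0,0.59],[0.0,-0.0,-0.0]]] | max 0.6 turn/row 0.0
```

Request:
move_arm([
  [[0,0,0.6],[0,0,0]],
  [[-0.01,0,0.6],[0,0,0]],
  [[-0.01,0,0.6],[0,0,0]],
  [[0,0,0.6],[0,0,0]],
  [[0,0,0.55],[0,0,0]],
])

```text
time_s: 4.3
eef_pos: [0.5042, -0.1198, 0.0897]
eef_rot: [-3.142, 0.001, 0.0]
ft_force: [-0.0, -0.4, -0.2]
finger_gap: 0.0602
grip_force: 0.0
```

Request:
move_arm([
  [[0,0,0],[0,0,0]],
  [[0,0,0],[0,0,0]],
  [[0,0,0],[0,0,0]],
  [[0,0,0],[0,0,0]],
  [[0,0,0],[0,0,0]],
], claw=5, squeeze=50)

```text
time_s: 4.8
eef_pos: [0.505, -0.1203, 0.0918]
eef_rot: [3.141, -0.001, 0.003]
ft_force: [0.1, 1.0, -0.3]
finger_gap: 0.0224
grip_force: 0.0
```

Request:
move_arm([
  [[0,0,-0.5],[0,0,0]],
  [[0,0,-0.8],[0,0,0]],
  [[0,0,-0.8],[0,0,0]],
  [[0,0,-0.8],[0,0,0]],
  [[0,0,-0.6],[0,0,0]],
])

```text
time_s: 5.3
eef_pos: [0.5048, -0.1202, 0.2334]
eef_rot: [3.14, -0.001, 0.004]
ft_force: [-0.1, -0.1, -0.4]
finger_gap: 0.017
grip_force: 50.0
```

Run:
```python
from h import *
P={n:arm.get_image(n) for n in("scene","top")}
S,T=P["scene"],P["top"]
s,p,M=state(); print(p,s["finger_gap"])
for n,q in P.items(): print(n,proj(q,p+M@[0,0,.083]),[(x["point"],x["confidence"]) for x in arm.tip_of("drift",q)+[{"point":"-","confidence":0}]+arm.tip_of("stand_hole",q)])
r,c=map(int,proj(S,p+[0,0,-.05])); r0=max(0,r-55);c0=c-60
a=cv2.resize(np.ascontiguousarray(S["image"][r0:r0+120,c0:c0+120,::-1]),None,fx=5,fy=5,interpolation=cv2.INTER_CUBIC)
cv2.imwrite("pics/held.png",a); print(r0,c0)
```

```text
[ 0.50646477 -0.12097277  0.23502867] 0.016683117684973818
scene (np.float64(179.8552877425431), np.float64(381.5326825581278)) [([183.9, 381.8], 0.43), ('-', 0), ([260.4, 413.8], 0.88), ([230.4, 427.8], 0.68), ([221.9, 380.0], 0.56)]
top (np.float64(277.3790510562873), np.float64(420.5104219002905)) [('-', 0), ([330.1, 351.3], 0.93), ([284.0, 409.6], 0.59)]
111 322
```

View pics/held.png

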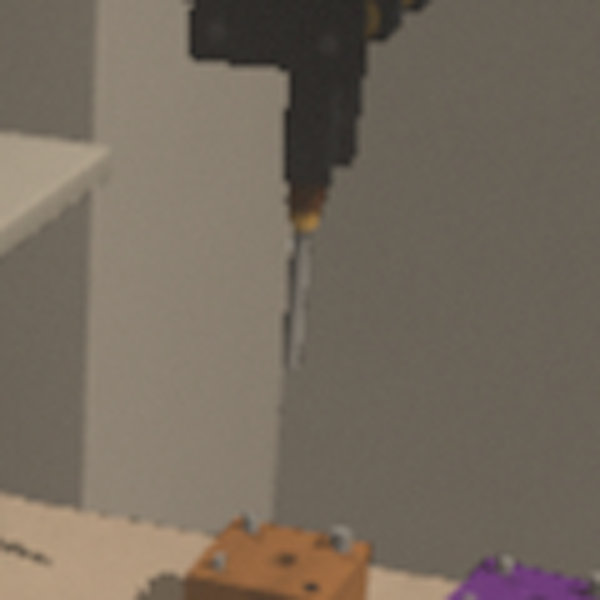

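The held drift is shown: tip at scene (184.6,380.6), rod/handle junction at (157.3,383), and the hole at (222.6,379.4). It tilts slightly and sits a little lower in the grip than nominal.

Run:
```python
from h import *
S=arm.get_image("scene"); s,p,M=state()
print(p)
for rc in [(184.4,380.7),(157.4,383.0),(222.6,379.4)]:
    o,d=ray(S,rc); yy=-.119 if rc[0]>200 else p[1]
    X=o+d*(yy-o[1])/d[1]; print(X,"tool:",M.T@(X-p))
T=arm.get_image("top");print(arm.tip_of("drift",T))
cv2.imwrite("pics/topheld.png",cv2.resize(np.ascontiguousarray(T["image"][235:315,375:455,::-1]),None,fx=5,fy=5,interpolation=cv2.INTER_CUBIC))
```

```text
[ 0.50333136 -0.11951897  0.22885097]
[ 0.50770594 -0.11951897  0.14151502] tool: [0.00462631 0.00011975 0.08732289]
[ 0.50726136 -0.11951897  0.2054026 ] tool: [3.99757197e-03 3.01551805e-05 2.34369224e-02]
[ 0.50347017 -0.119       0.04498296] tool: [ 0.00066844 -0.00026029  0.18386739]
[]
```

Run:
```python
from h import *
A=[]
for i in range(8):
    S=arm.get_image("scene"); s,p,M=state(); A.append([*p,*s["ft_force"],s["time_s"]]); 
    t=arm.tip_of("drift",S); print(np.round(A[-1],4),[(x["point"],round(x["confidence"],2)) for x in t[:1]])
A=np.array(A)[:,:3]; print(A.mean(0),A.std(0))
print(s["qpos"],s["qvel"])
```

```text
[ 0.5037 -0.1197  0.2294 -0.1942 -0.349  -0.1702  5.8   ] [([184.5, 381.4], 0.68)]
[ 0.504  -0.1199  0.2299 -0.248   0.2882 -0.9314  5.9   ] [([184.7, 383.7], 0.56)]
[ 0.5042 -0.12    0.2303 -0.1376 -0.1711 -1.8468  6.    ] [([182.2, 381.4], 0.62)]
[ 0.5043 -0.12    0.2306  0.8076 -0.5483 -0.2383  6.1   ] [([182.5, 381.1], 0.46)]
[ 0.5044 -0.12    0.2307  0.1029 -0.6181 -1.5439  6.2   ] [([184.1, 382.5], 0.7)]
[ 0.5044 -0.12    0.2308 -0.9987 -0.0096 -0.9363  6.3   ] [([183.1, 381.4], 0.44)]
[ 0.5044 -0.12    0.2308 -0.1017  0.5303 -1.0366  6.4   ] [([182.7, 381.2], 0.47)]
[ 0.5043 -0.12    0.2307  0.9372  0.0219 -0.9562  6.5   ] [([184.5, 381.6], 0.5)]
[ 0.50420861 -0.11994641  0.23039806] [2.08659829e-04 8.75610467e-05 4.60950672e-04]
[-4.62840014e-01  6.12135781e-02  1.75635186e+00  2.93431310e-05
  1.32403032e+00  1.10868449e+00] [-1.97048876e-04  1.47004829e-03  8.12610528e-04  4.26668258e-04
  1.53655189e-03  5.89113290e-05]
```

```bash
cat >> h.py <<'E'
YAW=np.radians(4.7); BORE=np.array([.6645,.1007,.131]); TIP=np.array([.003,0,.087])
def tcp_for_tip(h,yaw=YAW):
    M=toolR(yaw); return BORE+dieR(yaw)@[0,0,h]-M@TIP, M
E
python3 - <<'E'
from h import *
p,M=tcp_for_tip(.04); print(p); rows(p,M,10,np.array([.5044,-.12,.2307]),state()[2])
E
```

```text
[0.61028672 0.09624286 0.24580006]
[[[0.26,-0.54,-0.04],[0.1,2.4,-0.5]],[[0.27,-0.54,-0.02],[0.1,2.4,-0.5]],[[0.28,-0.54,-0.02],[0.1,2.4,-0.5]],[[0.28,-0.53,0.0],[0.1,2.4,-0.5]],[[0.28,-0.53,0.01],[0.1,2.4,-0.5]],[[0.29,-0.53,0.03],[0.1,2.4,-0.5]],[[0.29,-0.53,0.04],[0.1,2.4,-0.5]],[[0.29,-0.52,0.05],[0.1,2.4,-0.5]],[[0.3,-0.53,0.06],[0.1,2.4,-0.5]],[[0.3,-0.52,0.08],[0.1,2.4,-0.5]]] | max 0.54 turn/row 2.4
```

Request:
move_arm([
  [[0.26,-0.54,-0.04],[0.1,2.4,-0.5]],
  [[0.27,-0.54,-0.02],[0.1,2.4,-0.5]],
  [[0.28,-0.54,-0.02],[0.1,2.4,-0.5]],
  [[0.28,-0.53,0],[0.1,2.4,-0.5]],
  [[0.28,-0.53,0.01],[0.1,2.4,-0.5]],
])

```text
time_s: 7.05
eef_pos: [0.5574, -0.0111, 0.2387]
eef_rot: [-3.115, -0.067, -0.33]
ft_force: [0.1, -0.4, -1.0]
finger_gap: 0.017
grip_force: 50.0
```

Request:
move_arm([
  [[0.29,-0.53,0.03],[0.1,2.4,-0.5]],
  [[0.29,-0.53,0.04],[0.1,2.4,-0.5]],
  [[0.29,-0.52,0.05],[0.1,2.4,-0.5]],
  [[0.3,-0.53,0.06],[0.1,2.4,-0.5]],
  [[0.3,-0.52,0.08],[0.1,2.4,-0.5]],
])

```text
time_s: 7.55
eef_pos: [0.6101, 0.0977, 0.2461]
eef_rot: [-3.052, -0.135, -0.652]
ft_force: [0.2, -1.1, -0.7]
finger_gap: 0.0167
grip_force: 50.0
```

Request:
move_arm([
  [[0,0,0.3],[0,0,0]],
  [[0,0,0],[0,0,0]],
  [[0,0,0],[0,0,0]],
  [[0,0,0],[0,0,0]],
  [[0,0,0],[0,0,0]],
])

```text
time_s: 8.05
eef_pos: [0.6149, 0.0963, 0.2352]
eef_rot: [-3.054, -0.133, -0.65]
ft_force: [0.2, -0.5, -1.0]
finger_gap: 0.0169
grip_force: 50.0
```

Run:
```python
from h import *
P={n:arm.get_image(n) for n in("scene","top")}
S,T=P["scene"],P["top"]
s,p,M=state(); pt,Mt=tcp_for_tip(.028); print(p,pt,np.degrees(R.from_matrix(M.T@Mt).as_rotvec()),s["ft_force"])
print("pred tip",proj(S,p+M@TIP),"bore",proj(S,BORE))
for l in("drift","bore_mouth"): print(l,[[(x["point"],round(x["confidence"],2)) for x in arm.tip_of(l,q)[:2]] for q in(S,T)])
r0,c0=165,225
a=cv2.resize(np.ascontiguousarray(S["image"][r0:r0+75,c0:c0+100,::-1]),None,fx=8,fy=8,interpolation=cv2.INTER_CUBIC)
cv2.imwrite("pics/bore.png",a)
```

```text
[0.61484397 0.09654921 0.23524727] [0.61515115 0.09664279 0.23483752] [-0.04780247 -0.03281892  0.27694811] [ 0.00845329 -1.16293455 -1.80310933]
pred tip (np.float64(203.34745655999998), np.float64(278.74917334562963)) bore (np.float64(214.30724762431183), np.float64(274.0041324178816))
drift [[([203.9, 277.4], 0.6)], [([210.0, 319.4], 0.49)]]
bore_mouth [[([213.2, 274.8], 0.65)], [([210.2, 317.1], 0.97)]]
```

View pics/bore.png

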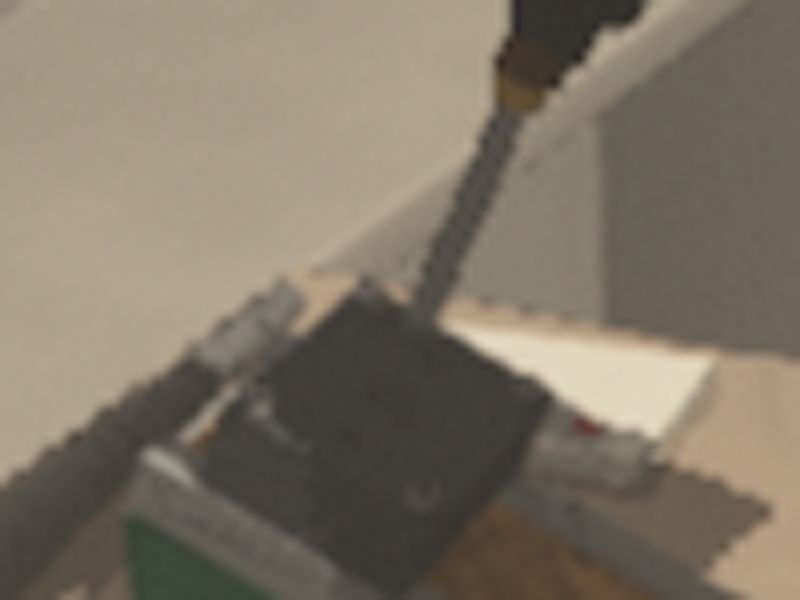

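The tip is at scene (204.8,277.3), about 10 px above the bore mouth at (214,273.9), with the rod roughly along the bore axis.

Run:
```python
from h import *
S=arm.get_image("scene"); s,p,M=state(); print(p,s["ft_force"])
for rc in [(204.8,277.3),(177.1,289.3)]:
    o,d=ray(S,rc); o2=M.T@(o-p); d2=M.T@d; print("tool xyz",o2-d2*o2[1]/d2[1])
# bore along ray with y' = 0 in die frame & z of plane: intersect guide-top plane using bore pixel
n=dieR(YAW)[:,2]
for rc in [(214.0,273.9),(214.75,274.2)]:
    o,d=ray(S,rc); X=o+d*(n@(BORE-o))/(n@d); print("bore on plane",X,dieR(YAW).T@(X-BORE), "in tool",M.T@(X-p))
```

```text
[0.61469034 0.09705388 0.23500791] [ 0.0477158  -0.34811827 -0.86655343]
tool xyz [0.00463647 0.         0.09115848]
tool xyz [0.00443852 0.         0.02325638]
bore on plane [0.66512858 0.09997708 0.13125255] [ 6.20912293e-04 -7.71999013e-04  3.17230675e-17] in tool [0.00389668 0.00138378 0.11532839]
bore on plane [0.66354055 0.1016512  0.13060896] [-9.61396870e-04  1.02661875e-03  6.02482898e-18] in tool [ 0.00232417 -0.00042341  0.11533012]
```

Request:
move_arm([
  [[-0.03,0.01,0.2],[0,0,0]],
  [[0,0,0.2],[0,0,0]],
  [[0,0,0.2],[0,0,0]],
  [[0,0,0.15],[0,0,0]],
  [[0,0,0.05],[0,0,0]],
])

```text
time_s: 8.9
eef_pos: [0.6263, 0.0978, 0.2037]
eef_rot: [-3.054, -0.134, -0.646]
ft_force: [-0.9, 0.1, -0.5]
finger_gap: 0.0167
grip_force: 50.0
```

Run:
```python
from h import *
S=arm.get_image("scene"); s,p,M=state(); print(p,s["ft_force"],s["torque"],"tool f",M.T@s["ft_force"], "tipheight", (dieR(YAW).T@(p+M@[.004,0,.09]-BORE)))
r0,c0=165,225
cv2.imwrite("pics/bore2.png",cv2.resize(np.ascontiguousarray(S["image"][r0:r0+75,c0:c0+100,::-1]),None,fx=8,fy=8,interpolation=cv2.INTER_CUBIC))
```

```text
[0.62638613 0.09777707 0.20392699] [ 0.17928957  0.44483855 -1.2936465 ] [0.03717096 0.21411661 0.00584918] tool f [-0.32555268 -0.42848037  1.27042016] tipheight [-0.00138453  0.00036846 -0.00783566]
```

Request:
move_arm([
  [[0,0,0.1],[0,0,0]],
  [[0,0,0.1],[0,0,0]],
  [[0,0,0.1],[0,0,0]],
  [[0,0,0.1],[0,0,0]],
  [[0,0,0.1],[0,0,0]],
])

```text
time_s: 9.45
eef_pos: [0.6356, 0.0985, 0.1885]
eef_rot: [-3.053, -0.135, -0.653]
ft_force: [-4.4, -0.4, 6.4]
finger_gap: 0.0165
grip_force: 50.0
```

Request:
move_arm([
  [[0,0,0.1],[0,0,0]],
  [[0,0,0.1],[0,0,0]],
  [[0,0,0.1],[0,0,0]],
  [[0,0,0.05],[0,0,0]],
  [[0,0,0],[0,0,0]],
])

```text
time_s: 9.95
eef_pos: [0.641, 0.099, 0.1752]
eef_rot: [-3.053, -0.134, -0.652]
ft_force: [-2.5, -0.6, 3.3]
finger_gap: 0.0167
grip_force: 50.0
```

Run:
```python
from h import *
s,p,M=state(); print(p,"tool f",M.T@s["ft_force"],s["torque"], "tipheight", (dieR(YAW).T@(p+M@[.004,0,.09]-BORE)))
```

```text
[0.64101047 0.09897379 0.17515164] tool f [-0.9908637   0.388862   -4.10550316] [-0.02534732  0.37392508  0.02352216] tipheight [ 0.00061368  0.00032925 -0.04007815]
```

Request:
move_arm([
  [[0,0,0.05],[0,0,0]],
  [[0,0,0.05],[0,0,0]],
  [[0,0,0.05],[0,0,0]],
  [[0,0,0.03],[0,0,0]],
  [[0,0,0],[0,0,0]],
])

```text
time_s: 10.45
eef_pos: [0.6445, 0.0992, 0.1698]
eef_rot: [-3.052, -0.135, -0.655]
ft_force: [-6.0, -0.4, 10.0]
finger_gap: 0.0167
grip_force: 50.0
```

Request:
move_arm([
  [[0,0,0.03],[0,0,0]],
  [[0,0,0.03],[0,0,0]],
  [[0,0,0],[0,0,0]],
  [[0,0,0],[0,0,0]],
  [[0,0,0],[0,0,0]],
])

```text
time_s: 10.95
eef_pos: [0.6468, 0.0994, 0.1704]
eef_rot: [-3.051, -0.135, -0.661]
ft_force: [-11.7, 0.1, 22.0]
finger_gap: 0.0165
grip_force: 50.0
```

Run:
```python
from h import *
s,p,M=state(); print(p,"tool f",M.T@s["ft_force"],s["torque"], "tipheight", (dieR(YAW).T@(p+M@[.004,0,.09]-BORE)))
```

```text
[0.64678455 0.09936236 0.1703815 ] tool f [ -1.5323739   -1.03649372 -24.86361444] [0.03859722 0.69943264 0.08544572] tipheight [ 0.00448716  0.0001949  -0.04676353]
```

Request:
move_arm([
  [[0,0,-0.1],[0,0,0]],
  [[0,0,-0.3],[0,0,0]],
  [[0,0,-0.5],[0,0,0]],
  [[0,0,-0.6],[0,0,0]],
  [[0,0,-0.6],[0,0,0]],
])

```text
time_s: 11.45
eef_pos: [0.6093, 0.0963, 0.2425]
eef_rot: [-3.054, -0.134, -0.648]
ft_force: [-0.3, 0.5, -1.0]
finger_gap: 0.0166
grip_force: 50.0
```

Request:
move_arm([
  [[0,0,-0.4],[0,0,0]],
  [[0,0,0],[0,0,0]],
  [[0,0,0],[0,0,0]],
  [[0,0,0],[0,0,0]],
  [[0,0,0],[0,0,0]],
])

```text
time_s: 11.95
eef_pos: [0.6033, 0.0958, 0.2552]
eef_rot: [-3.054, -0.134, -0.646]
ft_force: [0.2, 0.4, -0.8]
finger_gap: 0.0164
grip_force: 50.0
```

Run:
```python
from h import *
s,p,M=state(); print(p,s["ft_force"])
rows(np.array([.5015,-.119,.19]),toolR(0,False),10)
S,T=arm.get_image("scene"),arm.get_image("top")
def crop(p,r,c,h,w,s): return cv2.resize(np.ascontiguousarray(p["image"][r:r+h,c:c+w,::-1]),None,fx=s,fy=s,interpolation=cv2.INTER_CUBIC)
cv2.imwrite("pics/out.png",np.hstack([crop(S,165,225,100,66,6),crop(T,180,290,100,66,6)]))
for l in ("drift",): print([(x["point"],round(x["confidence"],2)) for x in arm.tip_of(l,S)])
```

```text
[0.60329184 0.09580493 0.25518806] [ 0.24100227  0.35069397 -0.81309871]
[[[-0.34,0.51,0.03],[-0.1,-2.4,0.5]],[[-0.34,0.52,0.04],[-0.1,-2.4,0.5]],[[-0.32,0.52,0.06],[-0.1,-2.4,0.5]],[[-0.33,0.52,0.07],[-0.1,-2.4,0.5]],[[-0.31,0.52,0.09],[-0.1,-2.4,0.5]],[[-0.3,0.53,0.1],[-0.1,-2.4,0.5]],[[-0.3,0.53,0.11],[-0.1,-2.4,0.5]],[[-0.29,0.53,0.13],[-0.1,-2.4,0.5]],[[-0.27,0.53,0.13],[-0.1,-2.4,0.5]],[[-0.27,0.53,0.16],[-0.1,-2.4,0.5]]] | max 0.53 turn/row 2.4
[([194.4, 283.0], 0.67), ([287.7, 208.1], 0.41)]
```

View pics/out.png

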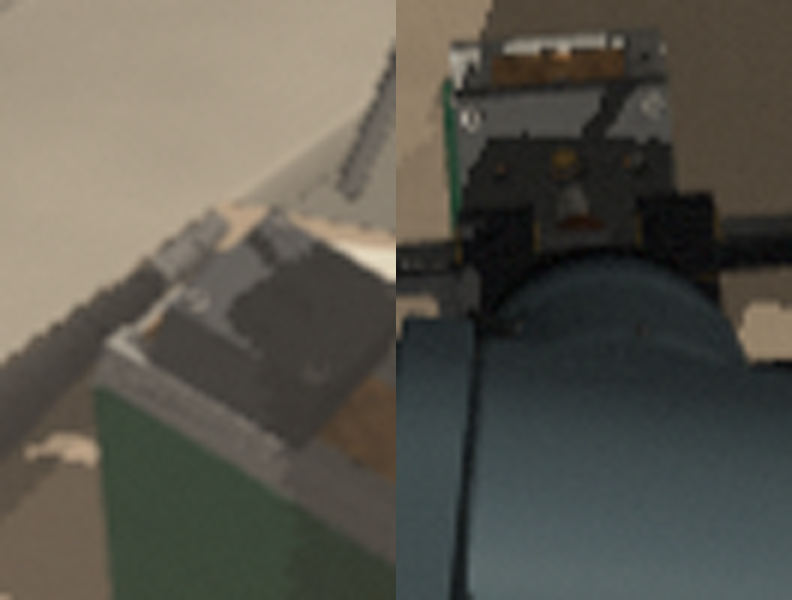

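The drift is clear of the bore with its tip at about scene (194,283). The 25 N reading at a depth of about 47 mm fits the end stop. Now I'll take the drift back to the stand.

Request:
move_arm([
  [[-0.34,0.51,0.03],[-0.1,-2.4,0.5]],
  [[-0.34,0.52,0.04],[-0.1,-2.4,0.5]],
  [[-0.32,0.52,0.06],[-0.1,-2.4,0.5]],
  [[-0.33,0.52,0.07],[-0.1,-2.4,0.5]],
  [[-0.31,0.52,0.09],[-0.1,-2.4,0.5]],
])

```text
time_s: 12.6
eef_pos: [0.5525, -0.0124, 0.2234]
eef_rot: [-3.115, -0.067, -0.325]
ft_force: [0.4, -0.6, -1.4]
finger_gap: 0.0168
grip_force: 50.0
```

Request:
move_arm([
  [[-0.3,0.53,0.1],[-0.1,-2.4,0.5]],
  [[-0.3,0.53,0.11],[-0.1,-2.4,0.5]],
  [[-0.29,0.53,0.13],[-0.1,-2.4,0.5]],
  [[-0.27,0.53,0.13],[-0.1,-2.4,0.5]],
  [[-0.27,0.53,0.16],[-0.1,-2.4,0.5]],
])

```text
time_s: 13.1
eef_pos: [0.5017, -0.1198, 0.1909]
eef_rot: [3.142, -0.002, -0.002]
ft_force: [0.5, 0.2, 0.4]
finger_gap: 0.0164
grip_force: 50.0
```

Request:
move_arm([
  [[0,0,0.5],[0,0,0]],
  [[0,0,0],[0,0,0]],
  [[0,0,0],[0,0,0]],
  [[0,0,0],[0,0,0]],
  [[0,0,0],[0,0,0]],
])

```text
time_s: 13.6
eef_pos: [0.5025, -0.1186, 0.1722]
eef_rot: [3.141, 0.0, 0.002]
ft_force: [0.0, -0.6, -1.6]
finger_gap: 0.0167
grip_force: 50.0
```

Run:
```python
from h import *
S=arm.get_image("scene"); s,p,M=state(); print(p,s["ft_force"],np.degrees(R.from_matrix(M.T@toolR(0,False)).as_rotvec()))
for l in ("drift","stand_hole"): print([(x["point"],round(x["confidence"],2)) for x in arm.tip_of(l,S)])
print(proj(S,p+M@[.0045,0,.09]),proj(S,[.5045,-.119,.045]))
r0,c0=170,340
cv2.imwrite("pics/st.png",cv2.resize(np.ascontiguousarray(S["image"][r0:r0+75,c0:c0+80,::-1]),None,fx=8,fy=8,interpolation=cv2.INTER_CUBIC))
```

```text
[ 0.50246527 -0.11866109  0.17210749] [ 0.0980997  -0.01752303 -1.04275183] [ 0.03823237 -0.08189012  0.00093125]
[([207.9, 380.2], 0.63)]
[([261.7, 413.5], 0.77), ([221.9, 377.9], 0.71)]
(np.float64(208.2349993449907), np.float64(379.0077103935575)) (np.float64(222.51446467994035), np.float64(378.9846833173268))
```

View pics/st.png

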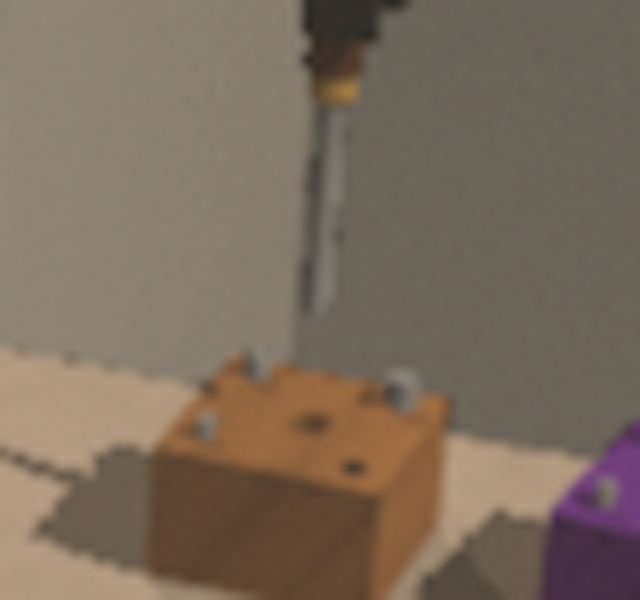

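The tip at scene (208,379.2) is directly above the oak block's hole at (222.3,378.8), so I can lower it straight down.

Request:
move_arm([
  [[0,0,0.35],[0,0,0]],
  [[0,0,0.35],[0,0,0]],
  [[0,0,0.3],[0,0,0]],
  [[0,0,0.2],[0,0,0]],
  [[0,0,0],[0,0,0]],
])

```text
time_s: 14.25
eef_pos: [0.5007, -0.1183, 0.1212]
eef_rot: [-3.14, 0.001, 0.005]
ft_force: [-0.1, -0.6, -1.8]
finger_gap: 0.0165
grip_force: 50.0
```

Request:
move_arm([
  [[0,0,0.2],[0,0,0]],
  [[0,0,0.2],[0,0,0]],
  [[0,0,0.15],[0,0,0]],
  [[0,0,0],[0,0,0]],
  [[0,0,0],[0,0,0]],
])

```text
time_s: 14.75
eef_pos: [0.5019, -0.1188, 0.1011]
eef_rot: [-3.141, 0.001, 0.0]
ft_force: [-0.4, 0.7, -0.9]
finger_gap: 0.0168
grip_force: 50.0
```

Run:
```python
from h import *
s,p,M=state(); print(p,s["ft_force"],s["torque"])
```

```text
[ 0.50190958 -0.11878456  0.10113609] [-0.42396478  0.69250228 -0.9414519 ] [-0.01058673  0.00712233  0.03279983]
```

Request:
move_arm([
  [[0,0,0.08],[0,0,0]],
  [[0,0,0],[0,0,0]],
  [[0,0,0],[0,0,0]],
  [[0,0,0],[0,0,0]],
  [[0,0,0],[0,0,0]],
])

```text
time_s: 15.25
eef_pos: [0.5025, -0.1191, 0.0986]
eef_rot: [3.141, -0.001, 0.002]
ft_force: [-0.6, -0.0, 4.8]
finger_gap: 0.0172
grip_force: 50.0
```

Request:
move_arm([
  [[0,0,0],[0,0,0]],
  [[0,0,0],[0,0,0]],
  [[0,0,0],[0,0,0]],
  [[0,0,0],[0,0,0]],
  [[0,0,0],[0,0,0]],
], claw=60)

```text
time_s: 15.75
eef_pos: [0.5017, -0.1187, 0.0978]
eef_rot: [-3.141, 0.001, 0.001]
ft_force: [0.2, -0.5, -0.0]
finger_gap: 0.0543
grip_force: 0.0
```

Request:
move_arm([
  [[0,0,-0.4],[0,0,0]],
  [[0,0,-0.7],[0,0,0]],
  [[0,0,-0.7],[0,0,0]],
  [[0,0,-0.7],[0,0,0]],
  [[0,0,-0.3],[0,0,0]],
])

```text
time_s: 16.25
eef_pos: [0.5031, -0.1194, 0.2127]
eef_rot: [3.14, -0.001, 0.006]
ft_force: [0.1, -0.8, -1.0]
finger_gap: 0.0598
grip_force: 0.0
```

Run:
```python
from h import *
s,p,M=state(); print(p,s["ft_force"],s["finger_gap"])
Md=dieR(YAW); bed=BORE+Md@[0,0,-.034]
# press point: on strip, 58 mm up from lip => x=-52 from bore ; 30 mm above strip
q=bed+Md@[-.055,0,.005+.03]; print("hover",q)
rows(q,toolR(YAW),10)
S,T=arm.get_image("scene"),arm.get_image("top")
for l in ("drift","stand_hole"): print([[(x["point"],round(x["confidence"],2)) for x in arm.tip_of(l,q)] for q in (S,T)])
```

```text
[ 0.50311114 -0.11937105  0.21274618] [ 0.11161463 -0.83492689 -1.00671427] 0.05978772527804159
hover [0.61401859 0.09654967 0.10954303]
[[[0.28,-0.54,0.26],[0.1,2.4,-0.5]],[[0.27,-0.54,0.27],[0.1,2.4,-0.5]],[[0.26,-0.53,0.28],[0.1,2.4,-0.5]],[[0.25,-0.54,0.29],[0.1,2.4,-0.5]],[[0.25,-0.53,0.31],[0.1,2.4,-0.5]],[[0.24,-0.52,0.32],[0.1,2.4,-0.5]],[[0.23,-0.53,0.32],[0.1,2.4,-0.5]],[[0.21,-0.52,0.34],[0.1,2.4,-0.5]],[[0.21,-0.52,0.35],[0.1,2.4,-0.5]],[[0.2,-0.52,0.36],[0.1,2.4,-0.5]]] | max 0.54 turn/row 2.4
[[], []]
[[([231.7, 429.8], 0.72), ([219.8, 378.2], 0.67), ([262.0, 413.5], 0.56)], [([332.1, 352.1], 0.74), ([280.8, 411.8], 0.45)]]
```

Run:
```python
from h import *
Md=dieR(YAW); bed=BORE+Md@[0,0,-.034]
q=bed+Md@[-.055,0,.005+.06]; rows(q,toolR(YAW),10)
S,T=arm.get_image("scene"),arm.get_image("top")
def crop(p,r,c,h,w,s): return cv2.resize(np.ascontiguousarray(p["image"][r:r+h,c:c+w,::-1]),None,fx=s,fy=s,interpolation=cv2.INTER_CUBIC)
cv2.imwrite("pics/stood.png",np.hstack([crop(S,170,340,75,66,6),crop(T,180,290,75,66,6)]))
```

```text
[[[0.25,-0.53,0.18],[0.1,2.4,-0.5]],[[0.25,-0.54,0.19],[0.1,2.4,-0.5]],[[0.25,-0.53,0.2],[0.1,2.4,-0.5]],[[0.24,-0.53,0.21],[0.1,2.4,-0.5]],[[0.23,-0.52,0.22],[0.1,2.4,-0.5]],[[0.23,-0.52,0.24],[0.1,2.4,-0.5]],[[0.23,-0.52,0.24],[0.1,2.4,-0.5]],[[0.22,-0.52,0.25],[0.1,2.4,-0.5]],[[0.21,-0.52,0.27],[0.1,2.4,-0.5]],[[0.2,-0.51,0.27],[0.1,2.4,-0.5]]] | max 0.54 turn/row 2.5
```

View pics/stood.png

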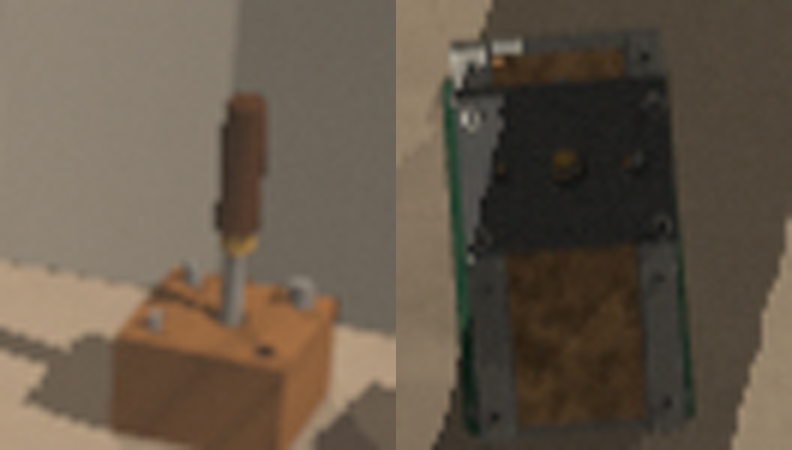

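The drift stands upright in the oak block's hole (handle about (240,160) in the crop). In the top view the strip lies free between the rails.

Request:
move_arm([
  [[0.25,-0.53,0.18],[0.1,2.4,-0.5]],
  [[0.25,-0.54,0.19],[0.1,2.4,-0.5]],
  [[0.25,-0.53,0.2],[0.1,2.4,-0.5]],
  [[0.24,-0.53,0.21],[0.1,2.4,-0.5]],
  [[0.23,-0.52,0.22],[0.1,2.4,-0.5]],
])

```text
time_s: 17.15
eef_pos: [0.5521, -0.0109, 0.1733]
eef_rot: [-3.114, -0.067, -0.328]
ft_force: [-0.5, -0.1, -0.1]
finger_gap: 0.06
grip_force: 0.0
```

Request:
move_arm([
  [[0.23,-0.52,0.24],[0.1,2.4,-0.5]],
  [[0.23,-0.52,0.24],[0.1,2.4,-0.5]],
  [[0.22,-0.52,0.25],[0.1,2.4,-0.5]],
  [[0.21,-0.52,0.27],[0.1,2.4,-0.5]],
  [[0.2,-0.51,0.27],[0.1,2.4,-0.5]],
], claw=0, squeeze=20)

```text
time_s: 17.65
eef_pos: [0.602, 0.096, 0.1375]
eef_rot: [-3.053, -0.135, -0.65]
ft_force: [0.7, -0.5, 0.3]
finger_gap: 0.0221
grip_force: 0.0
```

Request:
move_arm([
  [[0,0,0.4],[0,0,0]],
  [[0,0,0.4],[0,0,0]],
  [[0,0,0.3],[0,0,0]],
  [[0,0,0.2],[0,0,0]],
  [[0,0,0],[0,0,0]],
])

```text
time_s: 18.15
eef_pos: [0.6227, 0.0968, 0.0896]
eef_rot: [-3.054, -0.134, -0.646]
ft_force: [-0.1, -0.7, 0.7]
finger_gap: -0.0001
grip_force: 0.0
```

Run:
```python
from h import *
s,p,M=state(); Md=dieR(YAW); bed=BORE+Md@[0,0,-.034]
print(p,s["ft_force"],s["finger_gap"],"die",Md.T@(p-bed))
```

```text
[0.62274176 0.09675172 0.08963643] [-0.08235058 -0.6503625   0.71034858] -5.9122831203107964e-05 die [-0.0551394  -0.00051339  0.01327158]
```

Request:
move_arm([
  [[0,0,0.12],[0,0,0]],
  [[0,0,0.06],[0,0,0]],
  [[0,0,0.03],[0,0,0]],
  [[0,0,0.02],[0,0,0]],
  [[0,0,0],[0,0,0]],
])

```text
time_s: 18.65
eef_pos: [0.6272, 0.0972, 0.0832]
eef_rot: [-3.053, -0.134, -0.65]
ft_force: [-1.0, 0.2, 1.1]
finger_gap: 0.0003
grip_force: 1.3
```

Run:
```python
from h import *
s,p,M=state(); Md=dieR(YAW); bed=BORE+Md@[0,0,-.034]
print(p,M.T@s["ft_force"],"die",Md.T@(p-bed))
```

```text
[0.62718777 0.0972085  0.08323498] [-0.48448775 -0.27023769 -1.44220245] die [-0.05366093 -0.00042245  0.00560606]
```

Contact is just beginning. I'll press a little deeper.

Request:
move_arm([
  [[0,0,0.03],[0,0,0]],
  [[0,0,0.02],[0,0,0]],
  [[0,0,0],[0,0,0]],
  [[0,0,0],[0,0,0]],
  [[0,0,0],[0,0,0]],
])

```text
time_s: 19.15
eef_pos: [0.6273, 0.0972, 0.0832]
eef_rot: [-3.054, -0.136, -0.649]
ft_force: [-22.8, -3.5, 27.4]
finger_gap: 0.0003
grip_force: 16.9
```

Run:
```python
from h import *
s,p,M=state(); Md=dieR(YAW); bed=BORE+Md@[0,0,-.034]
print(p,M.T@s["ft_force"],"die",Md.T@(p-bed))
```

```text
[0.6273159  0.09722094 0.08316572] [ -9.86257402   1.51430565 -34.42123419] die [-0.05357152 -0.00042055  0.00549044]
```

Request:
move_arm([
  [[0,0,-0.025],[0,0,0]],
  [[-0.04,0,0],[0,0,0]],
  [[-0.06,0,0],[0,0,0]],
  [[-0.08,0,0],[0,0,0]],
  [[-0.1,0,0],[0,0,0]],
])

```text
time_s: 19.65
eef_pos: [0.6198, 0.0962, 0.0799]
eef_rot: [-3.052, -0.134, -0.659]
ft_force: [-0.2, -0.2, 6.6]
finger_gap: 0.0001
grip_force: 2.8
```

Run:
```python
from h import *
s,p,M=state(); Md=dieR(YAW); bed=BORE+Md@[0,0,-.034]
print(p,M.T@s["ft_force"],"die",Md.T@(p-bed))
S,T=arm.get_image("scene"),arm.get_image("top")
print([[(x["point"],round(x["confidence"],2)) for x in arm.tip_of("strip",q)] for q in (S,T)])
```

```text
[0.61975519 0.09618171 0.07993137] [ 2.50701675  0.22918831 -6.11663621] die [-0.06184866 -0.00083677  0.00563523]
[[([239.6, 285.6], 0.64)], [([221.5, 320.3], 0.5)]]
```

Request:
move_arm([
  [[0,0,0.012],[0,0,0]],
  [[-0.08,0,0],[0,0,0]],
  [[-0.1,0,0],[0,0,0]],
  [[-0.1,0,0],[0,0,0]],
  [[0,0,0],[0,0,0]],
])

```text
time_s: 20.35
eef_pos: [0.6103, 0.0952, 0.0757]
eef_rot: [-3.052, -0.134, -0.661]
ft_force: [-0.3, -0.5, 10.5]
finger_gap: 0.0008
grip_force: 4.8
```

Run:
```python
from h import *
s,p,M=state(); Md=dieR(YAW); bed=BORE+Md@[0,0,-.034]
print(p,M.T@s["ft_force"],"die",Md.T@(p-bed))
S,T=arm.get_image("scene"),arm.get_image("top")
print([[(x["point"],round(x["confidence"],2)) for x in arm.tip_of("strip",q)] for q in (S,T)])
def crop(p,r,c,h,w,s): return cv2.resize(np.ascontiguousarray(p["image"][r:r+h,c:c+w,::-1]),None,fx=s,fy=s,interpolation=cv2.INTER_CUBIC)
cv2.imwrite("pics/drag.png",crop(S,195,235,75,100,6))
```

```text
[0.61034483 0.09517961 0.07567444] [ 4.00119437  0.49153731 -9.70341703] die [-0.07222301 -0.00106444  0.00559439]
[[], [([226.8, 321.5], 0.61)]]
```

View pics/drag.png

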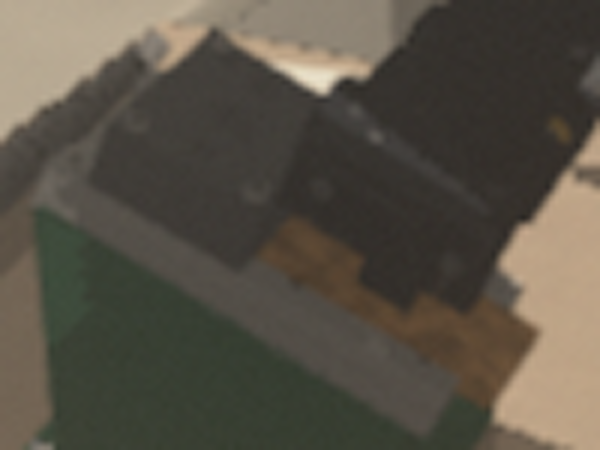

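The strip now sticks out about 14 mm past the bed (its front corner is at (495,405) in the crop) and follows the finger without slipping.

Request:
move_arm([
  [[-0.1,0,0],[0,0,0]],
  [[-0.13,0,0],[0,0,0]],
  [[-0.13,0,0],[0,0,0]],
  [[-0.13,0,0],[0,0,0]],
  [[-0.1,0,0],[0,0,0]],
])

```text
time_s: 21.05
eef_pos: [0.5895, 0.0932, 0.0664]
eef_rot: [-3.051, -0.134, -0.663]
ft_force: [0.9, 0.2, 10.0]
finger_gap: 0.0005
grip_force: 4.3
```

Request:
move_arm([
  [[-0.06,0,0],[0,0,0]],
  [[0,0,0],[0,0,0]],
  [[0,0,0],[0,0,0]],
  [[0,0,0],[0,0,0]],
  [[0,0,0],[0,0,0]],
])

```text
time_s: 21.55
eef_pos: [0.5871, 0.093, 0.0653]
eef_rot: [-3.052, -0.134, -0.662]
ft_force: [-0.8, -0.5, 11.0]
finger_gap: 0.0004
grip_force: 5.7
```

Run:
```python
from h import *
s,p,M=state(); Md=dieR(YAW); bed=BORE+Md@[0,0,-.034]
print(p,M.T@s["ft_force"],"die",Md.T@(p-bed))
S,T=arm.get_image("scene"),arm.get_image("top")
print([[(x["point"],round(x["confidence"],2)) for x in arm.tip_of("strip",q)] for q in (S,T)])
for k in(0,.03,.04,.05): print(k,proj(S,bed+Md@[-.11-k,.025,.005]),proj(S,bed+Md@[-.11-k,-.025,.005]))
cv2.imwrite("pics/drag2.png",cv2.resize(np.ascontiguousarray(S["image"][195:275,235:355,::-1]),None,fx=6,fy=6,interpolation=cv2.INTER_CUBIC))
```

```text
[0.58710116 0.09303105 0.06525653] [  3.75338911   0.41602961 -10.33436864] die [-0.09778393 -0.00130121  0.00557102]
[[([245.7, 304.7], 0.59)], [([236.0, 319.8], 0.67)]]
0 (np.float64(257.9761555820585), np.float64(311.00504019468036)) (np.float64(246.30294712111672), np.float64(319.18579866185985))
0.03 (np.float64(265.60052004160906), np.float64(323.9380861060617)) (np.float64(253.5533652738581), np.float64(331.55508954808585))
0.04 (np.float64(268.15093223539606), np.float64(328.26429561115356)) (np.float64(255.97830415826962), np.float64(335.69206121106026))
0.05 (np.float64(270.7058428650041), np.float64(332.5981357164499)) (np.float64(258.4073265787889), np.float64(339.83599943029355))
```

View pics/drag2.png

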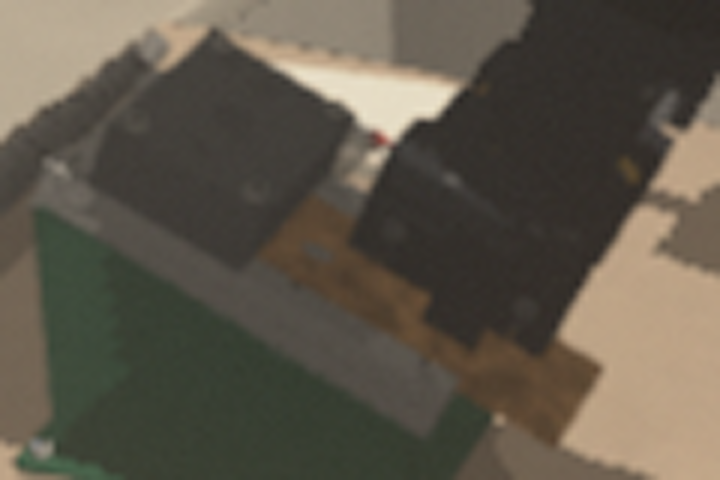

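The strip's front corners at about (269,327.4) and (256.2,335.2) match 40 mm of overhang. I'll release it and re-approach with open fingers.

Request:
move_arm([
  [[0,0,-0.2],[0,0,0]],
  [[0,0,-0.6],[0,0,0]],
  [[0,0,-0.6],[0,0,0]],
  [[-0.43,0,0],[0,0,0]],
  [[-0.43,0,0],[0,0,0]],
])

```text
time_s: 22.25
eef_pos: [0.5297, 0.0886, 0.1002]
eef_rot: [-3.053, -0.135, -0.653]
ft_force: [-1.5, 0.4, -0.9]
finger_gap: 0.0006
grip_force: 0.0
```

Request:
move_arm([
  [[0,0,0],[0,0,0]],
  [[0,0,0],[0,0,0]],
  [[0,0,0],[0,0,0]],
  [[0,0,0],[0,0,0]],
  [[0,0,0],[0,0,0]],
], claw=85)

```text
time_s: 22.75
eef_pos: [0.5302, 0.0886, 0.0991]
eef_rot: [-3.053, -0.134, -0.65]
ft_force: [-0.3, 0.1, 0.3]
finger_gap: 0.0385
grip_force: 0.0
```

Run:
```python
from h import *
s,p,M=state(); Md=dieR(YAW); bed=BORE+Md@[0,0,-.034]
print(p,M.T@s["ft_force"],s["finger_gap"],"die",Md.T@(p-bed))
S,T=arm.get_image("scene"),arm.get_image("top")
print([[(x["point"],round(x["confidence"],2)) for x in arm.tip_of("strip",q)] for q in (S,T)])
print(proj(S,bed+Md@[-.0775,0,0]),proj(T,bed+Md@[-.0775,0,0]))
rows(bed+Md@[-.132,0,-.006],toolR(YAW),5)
```

```text
[0.53018302 0.08864413 0.09913801] [-0.17015405 -0.15849027 -0.43113508] 0.038512710004777476 die [-0.13615393 -0.0010096   0.05974235]
[[([244.9, 298.8], 0.61)], [([236.8, 318.4], 0.55)]]
(np.float64(245.7654200534479), np.float64(300.6768614312581)) (np.float64(237.7015773298537), np.float64(319.7972096002656))
[[[0.02,-0.0,0.33],[-0.0,-0.0,0.1]],[[0.03,-0.01,0.33],[-0.0,-0.0,0.1]],[[0.02,-0.0,0.33],[-0.0,-0.0,0.1]],[[0.02,-0.01,0.32],[-0.0,-0.0,0.1]],[[0.03,-0.0,0.33],[-0.0,-0.0,0.1]]] | max 0.33 turn/row 0.1
```

Request:
move_arm([
  [[0,0,0],[0,0,0]],
  [[0,0,0],[0,0,0]],
  [[0,0,0],[0,0,0]],
  [[0,0,0],[0,0,0]],
  [[0.02,0,0.1],[0,0,0]],
])

```text
time_s: 23.45
eef_pos: [0.5322, 0.0889, 0.0959]
eef_rot: [-3.053, -0.134, -0.651]
ft_force: [0.3, -0.7, 0.2]
finger_gap: 0.0852
grip_force: 0.0
```

Request:
move_arm([
  [[0.02,-0.01,0.33],[0,0,0]],
  [[0.02,-0.01,0.33],[0,0,0]],
  [[0.02,0,0.33],[0,0,0]],
  [[0.02,0,0.33],[0,0,0]],
  [[0.02,0,0.22],[0,0,0]],
])

```text
time_s: 23.95
eef_pos: [0.5605, 0.0922, 0.0399]
eef_rot: [-3.053, -0.134, -0.648]
ft_force: [0.7, -0.7, -0.1]
finger_gap: 0.085
grip_force: 0.0
```

Run:
```python
from h import *
s,p,M=state(); Md=dieR(YAW); bed=BORE+Md@[0,0,-.034]
print(p,M.T@s["ft_force"],s["finger_gap"],"die",Md.T@(p-bed))
```

```text
[0.56053755 0.09215106 0.03985014] [0.48287139 0.73214603 0.3657725 ] 0.08500830742118204 die [-1.32368973e-01 -1.66357414e-06 -6.84147637e-03]
```

Close gently on the edges (35 mm to travel, about 0.5 s), and wait.

Request:
move_arm([
  [[0,0,0],[0,0,0]],
  [[0,0,0],[0,0,0]],
  [[0,0,0],[0,0,0]],
  [[0,0,0],[0,0,0]],
  [[0,0,0],[0,0,0]],
], claw=40, squeeze=20)

```text
time_s: 24.45
eef_pos: [0.5607, 0.0921, 0.0415]
eef_rot: [-3.053, -0.134, -0.651]
ft_force: [-0.3, -0.4, 0.4]
finger_gap: 0.0498
grip_force: 20.0
```

Request:
move_arm([
  [[0,0,0],[0,0,0]],
  [[0,0,0],[0,0,0]],
  [[0,0,0],[0,0,0]],
  [[0,0,0],[0,0,0]],
  [[0,0,0],[0,0,0]],
])

```text
time_s: 24.95
eef_pos: [0.5608, 0.0921, 0.0412]
eef_rot: [-3.053, -0.134, -0.65]
ft_force: [-1.8, -1.0, 3.6]
finger_gap: 0.0495
grip_force: 20.0
```

Run:
```python
from h import *
s,p,M=state(); Md=dieR(YAW); bed=BORE+Md@[0,0,-.034]
print(p,M.T@s["ft_force"],s["torque"],s["finger_gap"],s["grip_force"],"die",Md.T@(p-bed))
```

```text
[0.56082766 0.09212061 0.04123013] [-0.29893382  0.79469093 -4.03815311] [0.03863231 0.05231691 0.02631075] 0.049545892932699016 20.000332295894623 die [-1.31545820e-01 -5.57828835e-05 -5.69737950e-03]
```

Request:
move_arm([
  [[-0.1,0,-0.02],[0,0,0]],
  [[-0.25,0,0],[0,0,0]],
  [[-0.3,0,0],[0,0,0]],
  [[-0.3,0,0],[0,0,0]],
  [[-0.25,0,0],[0,0,0]],
])

```text
time_s: 25.45
eef_pos: [0.5145, 0.0883, 0.0211]
eef_rot: [-3.054, -0.134, -0.647]
ft_force: [0.8, 0.2, -1.4]
finger_gap: 0.0494
grip_force: 20.0
```

Run:
```python
from h import *
s,p,M=state(); Md=dieR(YAW); bed=BORE+Md@[0,0,-.034]
print(p,M.T@s["ft_force"],s["torque"],s["finger_gap"],s["grip_force"],"die",Md.T@(p-bed))
```

```text
[0.51449928 0.08828629 0.02109523] [ 0.15697416 -0.0899126   1.54932145] [0.01364939 0.16176045 0.03841391] 0.049359380122454624 19.9999138712883 die [-1.82203203e-01 -8.11307753e-05 -5.18365223e-03]
```

Run:
```python
from h import *
s,p,M=state(); Md=dieR(YAW); 
pA=p+Md@[0,0,.05]; pB=pA+[-.02,.0,.05]; C=np.array([.434,.318,.11])
rows(pA,M,3); rows(pB,M,2,pA,M); rows(C,toolR(0,False),10,pB,M)
S,T=arm.get_image("scene"),arm.get_image("top")
for q in(S,T):
    t=arm.tip_of("tray",q); print([ (x["point"],onz(q,x["point"],0).round(3)) for x in t[:1]])
# tray outline by colour in top
im=cv2.cvtColor(np.ascontiguousarray(T["image"]),cv2.COLOR_RGB2HSV)[235:345,190:268]
m=((im[...,1]>85)&(im[...,0]<25)).astype(np.uint8)
cs,_=cv2.findContours(cv2.morphologyEx(m,cv2.MORPH_OPEN,np.ones((3,3))),cv2.RETR_EXTERNAL,cv2.CHAIN_APPROX_NONE)
c=max(cs,key=cv2.contourArea); r=cv2.minAreaRect(c); b=cv2.boxPoints(r)+[190,235]; print(r)
W=[onz(T,(y,x),.014) for x,y in b]; print(np.round(W,3),np.mean(W,0))
```

```text
[[[-0.0,-0.0,-0.42],[0.0,0.0,0.0]],[[-0.0,-0.0,-0.41],[0.0,0.0,0.0]],[[-0.0,-0.0,-0.42],[0.0,0.0,0.0]]] | max 0.42 turn/row 0.0
[[[0.03,-0.02,-0.67],[0.0,0.0,0.0]],[[0.02,-0.02,-0.67],[0.0,0.0,0.0]]] | max 0.67 turn/row 0.0
[[[-0.05,-0.59,-0.01],[-0.1,-2.4,0.5]],[[-0.06,-0.58,0.0],[-0.1,-2.4,0.5]],[[-0.06,-0.58,-0.0],[-0.1,-2.4,0.5]],[[-0.07,-0.59,-0.0],[-0.1,-2.4,0.5]],[[-0.07,-0.58,-0.0],[-0.1,-2.4,0.5]],[[-0.08,-0.58,0.0],[-0.1,-2.4,0.5]],[[-0.08,-0.58,0.01],[-0.1,-2.4,0.5]],[[-0.09,-0.58,0.01],[-0.1,-2.4,0.5]],[[-0.09,-0.58,0.01],[-0.1,-2.4,0.5]],[[-0.1,-0.58,0.01],[-0.1,-2.4,0.5]]] | max 0.59 turn/row 2.4
[([364.2, 307.5], array([0.483, 0.33 , 0.   ]))]
[([293.4, 223.8], array([0.481, 0.328, 0.   ]))]
((35.934242248535156, 57.293270111083984), (53.4902229309082, 85.2288818359375), 2.9108378887176514)
[[0.385 0.385 0.014]
 [0.589 0.385 0.014]
 [0.583 0.254 0.014]
 [0.379 0.259 0.014]] [0.48414008 0.32067827 0.014     ]
```

Request:
move_arm([
  [[0,0,-0.42],[0,0,0]],
  [[0,0,-0.42],[0,0,0]],
  [[0,0,-0.42],[0,0,0]],
  [[0.03,-0.02,-0.67],[0,0,0]],
  [[0.03,-0.02,-0.67],[0,0,0]],
])

```text
time_s: 26.15
eef_pos: [0.4764, 0.0863, 0.1192]
eef_rot: [-3.053, -0.134, -0.65]
ft_force: [0.9, -0.9, -0.2]
finger_gap: 0.0496
grip_force: 20.0
```

Request:
move_arm([
  [[-0.06,-0.59,0],[-0.1,-2.4,0.5]],
  [[-0.06,-0.59,0],[-0.1,-2.4,0.5]],
  [[-0.07,-0.59,0],[-0.1,-2.4,0.5]],
  [[-0.07,-0.59,0],[-0.1,-2.4,0.5]],
  [[-0.08,-0.59,0],[-0.1,-2.4,0.5]],
])

```text
time_s: 26.65
eef_pos: [0.4559, 0.2044, 0.1147]
eef_rot: [-3.115, -0.066, -0.328]
ft_force: [-0.2, -0.3, -1.1]
finger_gap: 0.0496
grip_force: 20.0
```

Request:
move_arm([
  [[-0.08,-0.59,0],[-0.1,-2.4,0.5]],
  [[-0.09,-0.59,0],[-0.1,-2.4,0.5]],
  [[-0.1,-0.59,0],[-0.1,-2.4,0.5]],
  [[-0.1,-0.59,0],[-0.1,-2.4,0.5]],
  [[-0.1,-0.59,0],[-0.1,-2.4,0.5]],
])

```text
time_s: 27.15
eef_pos: [0.4341, 0.3221, 0.1125]
eef_rot: [-3.141, 0.001, 0.001]
ft_force: [-0.6, -1.0, -1.6]
finger_gap: 0.0496
grip_force: 20.0
```

Run:
```python
from h import *
S,T=arm.get_image("scene"),arm.get_image("top")
s,p,M=state(); print(p,s["ft_force"],s["torque"],s["finger_gap"],s["grip_force"])
rows([.430,.321,.05],toolR(np.radians(-.5),False),5)
cv2.imwrite("pics/hover.png",np.hstack([cv2.resize(np.ascontiguousarray(q["image"][a:a+200,b:b+130,::-1]),None,fx=3,fy=3,interpolation=cv2.INTER_CUBIC) for q,a,b in((S,200,250),(T,180,180))]))
```

```text
[0.43473994 0.32319576 0.11260987] [ 0.64962369 -0.71944778 -0.48386985] [ 0.01674725  0.04030147 -0.04744588] 0.04934000249600306 20.000283122062683
[[[-0.02,0.01,0.31],[-0.0,-0.0,0.1]],[[-0.03,0.01,0.32],[-0.0,-0.0,0.1]],[[-0.02,0.01,0.31],[-0.0,-0.0,0.1]],[[-0.03,0.02,0.31],[-0.0,-0.0,0.1]],[[-0.02,0.01,0.32],[-0.0,-0.0,0.1]]] | max 0.32 turn/row 0.1
```

View pics/hover.png

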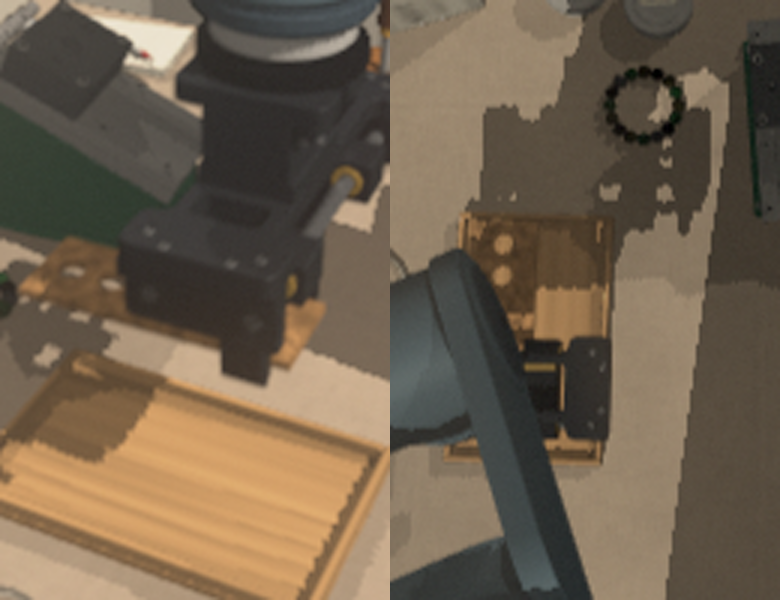

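The strip is held level over the tray. After parallax correction it lies within the tray's outline (about (460–610, 215–460) in the top crop), so I'll lower it.

Request:
move_arm([
  [[-0.03,0.01,0.4],[0,0,0]],
  [[-0.03,0.01,0.5],[0,0,0]],
  [[-0.03,0.01,0.5],[0,0,0]],
  [[0,0,0.4],[0,0,0]],
  [[0,0,0.3],[0,0,0]],
])

```text
time_s: 27.75
eef_pos: [0.43, 0.3188, 0.0271]
eef_rot: [3.141, -0.001, 0.0]
ft_force: [-0.2, 0.1, -0.5]
finger_gap: 0.0494
grip_force: 20.0
```

Request:
move_arm([
  [[0,0,0.2],[0,0,0]],
  [[0,0,0.15],[0,0,0]],
  [[0,0,0.1],[0,0,0]],
  [[0,0,0],[0,0,0]],
  [[0,0,0],[0,0,0]],
])

```text
time_s: 28.25
eef_pos: [0.4304, 0.3197, 0.0105]
eef_rot: [-3.141, 0.001, -0.001]
ft_force: [-0.6, -0.8, -0.8]
finger_gap: 0.0497
grip_force: 20.0
```

Run:
```python
from h import *
s,p,M=state(); print(p,s["ft_force"],s["torque"],s["finger_gap"],s["grip_force"])
```

```text
[0.43041802 0.31973159 0.01046475] [-0.57568818 -0.76474584 -0.78687447] [ 0.00362792 -0.00968377  0.0133415 ] 0.04974235882526733 19.999873638153076
```

Lower 3 mm more, open moderately, and rise.

Request:
move_arm([
  [[0,0,0.07],[0,0,0]],
  [[0,0,0],[0,0,0]],
  [[0,0,0],[0,0,0]],
  [[0,0,0],[0,0,0]],
  [[0,0,0],[0,0,0]],
])

```text
time_s: 28.75
eef_pos: [0.4301, 0.3196, 0.0074]
eef_rot: [-3.142, 0.001, -0.0]
ft_force: [0.7, -0.5, -1.1]
finger_gap: 0.0499
grip_force: 20.0
```

Request:
move_arm([
  [[0,0,0],[0,0,0]],
  [[0,0,0],[0,0,0]],
  [[0,0,0],[0,0,0]],
  [[0,0,0],[0,0,0]],
  [[0,0,0],[0,0,0]],
], claw=62)

```text
time_s: 29.25
eef_pos: [0.4301, 0.3196, 0.0073]
eef_rot: [-3.142, 0.001, -0.0]
ft_force: [-0.4, 0.6, -0.2]
finger_gap: 0.0619
grip_force: 0.0
```

Request:
move_arm([
  [[0,0,-0.2],[0,0,0]],
  [[0,0,-0.5],[0,0,0]],
  [[0,0,-0.8],[0,0,0]],
  [[0,0,-0.8],[0,0,0]],
  [[0,0,-0.8],[0,0,0]],
])

```text
time_s: 29.75
eef_pos: [0.43, 0.3195, 0.1331]
eef_rot: [-3.141, 0.001, -0.0]
ft_force: [1.1, -0.4, -0.2]
finger_gap: 0.062
grip_force: 0.0
```

Request:
move_arm([
  [[0,0,-0.8],[0,0,0]],
  [[-0.5,0.5,-0.5],[0,0,0]],
  [[-0.3,0.8,0],[0,0,0]],
  [[0,0.9,0],[0,0,0]],
  [[0,0.5,0],[0,0,0]],
])

```text
time_s: 30.25
eef_pos: [0.3975, 0.21, 0.1841]
eef_rot: [3.141, -0.001, 0.002]
ft_force: [-0.2, 0.1, 0.3]
finger_gap: 0.062
grip_force: 0.0
```

Run:
```python
from h import *
S,T=arm.get_image("scene"),arm.get_image("top")
s,p,M=state(); print(p,s["ft_force"],s["finger_gap"])
print([[(x["point"],round(x["confidence"],2),onz(q,x["point"],.005).round(3)) for x in arm.tip_of("strip",q)] for q in (S,T)])
save(S,"end.png")
```

```text
[0.39802622 0.20994401 0.18397324] [ 0.58632795  0.12863927 -0.66226074] 0.06158302429492202
[[([358.4, 313.2], 0.66, array([0.478, 0.319, 0.005]))], [([292.1, 228.0], 0.67, array([0.484, 0.317, 0.005])), ([280.5, 410.2], 0.45, array([ 0.515, -0.125,  0.005]))]]
```

View pics/end.png

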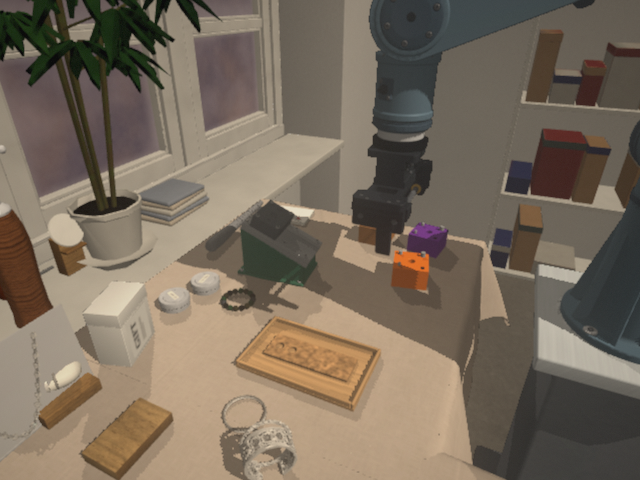

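The strip lies flat and centred in the tray at (357,308). The tins, bracelet and die are where they were, and the gripper is clear.

```bash
python3 -c "
from cell import arm
print(arm.job_done())"
```

```text
the job is handed in; nothing more can be done
None
```

I pushed the punch out to its end stop, stood the drift back in the oak block, and drew the cork strip about 4 cm past the bed before laying it flat in the tray; the job was handed in at about 30 s, and no result came back.

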